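# Set and clamp the pipe length stop

### The job

Slide the stop bracket on the sloped stand along its slots until its pointer lines up with the pointed mark clip on the stand's upper edge, while both wing nuts are still loose. Then turn both wing nuts clockwise until they are fully tight, with the bracket still on the mark, and leave the fittings and tools lying around where they are.

Things in the scene. Friction and masses are not known exactly. Their poses are not given: they have to be found in the camera images.
- bracket (a joint): Slide of the stop bracket, m: 0 to 0.080, growing towards the mark (+y of fin_grip). The bracket is a steel foot plate 300 x 60 x 6 mm with two long slots, flat on the stand's sloped face, with an upright fin at the end nearer the mark. Slides with about 3 N and stays where left; once the wing nuts are tight it is held firmly.
- fin_grip (a point): Middle of the bracket's upright steel fin, to be gripped: 14 mm thick along the slide (y), 44 mm long up the slope (x), top 46.5 mm and this point 34.5 mm above the face. z points out of the sloped face, 28 deg from upright, leaning away from the robot; x up the slope, y along the slide (to the robot's right). A lower nose, 28 mm high, runs from it down the slope.
- pointer (a point): Tip of the small steel pointer on the upper edge of the bracket's foot plate, in line with the fin, 44 mm up the slope from the fin's middle. 14 mm wide at its root, 4 mm thick. Axes as fin_grip.
- mark_tip (a point): Tip of the mark: a steel clip 16 mm wide, 4 mm thick, fixed on the face's upper edge, pointed end down the slope. Axes: y along the slide (as fin_grip's y), x level, z upright. The bracket is right when the pointer's tip is at the same y, facing this tip across a gap of 6 mm. At the start the mark lies 15 to 75 mm further along +y than the pointer.
- wing_near_grip (a point): Black wing nut nearer the fin, on a fixed bolt that stands up through a slot of the bracket, +55 mm along the stand's y from the face's centre. Point: on its axis, 35 mm above the face; z = axis, out of the face, 28 deg from upright; x runs along the wing, a flat bar 46 mm long, 14 mm thick, from 14.5 to 46.5 mm above the face. Axes turn with the nut.
- wing_near (a joint): Angle of the wing nut nearer the fin, rad: 0 loosest, grows turning clockwise (looking onto the face), hard stop at 1.5 = fully tight. Starts at 0 to 0.25. The washer presses on the plate from 1.0 on. At 0 the wing lies 0.75 rad counter-clockwise of the face's uphill line, at 1.5 0.75 rad clockwise of it. Takes 0.1 to 0.15 Nm; stays where left.
- wing_far_grip (a point): Black wing nut farther from the fin, on a fixed bolt that stands up through a slot of the bracket, -55 mm along the stand's y from the face's centre. Point: on its axis, 35 mm above the face; z = axis, out of the face, 28 deg from upright; x runs along the wing, a flat bar 46 mm long, 14 mm thick, from 14.5 to 46.5 mm above the face. Axes turn with the nut.
- wing_far (a joint): Angle of the wing nut farther from the fin, rad: 0 loosest, grows turning clockwise (looking onto the face), hard stop at 1.5 = fully tight. Starts at 0 to 0.25. The washer presses on the plate from 1.0 on. At 0 the wing lies 0.75 rad counter-clockwise of the face's uphill line, at 1.5 0.75 rad clockwise of it. Takes 0.1 to 0.15 Nm; stays where left.
- stand: Fixed blue stand, base 190 x 460 mm, dark steel face sloping 28 deg, its high edge towards the robot; 85 mm above the table at the face's centre, 45 at the low edge, 125 at the high edge. A copper pipe 22 mm thick lies along the low edge. Origin: on the table under the face's centre; x level, towards the high edge (to the robot); y along the slide.
- elbow_1: Loose copper pipe elbow, about 55 x 55 mm and 25 mm high, on the table beyond the stand's low edge; leave alone. Origin under its corner.
- elbow_2: Another such elbow; leave alone.
- tee: Loose copper tee piece 80 x 55 x 26 mm, beyond the stand's low edge; leave alone. Origin under its middle.
- jar: Loose white jar, 48 mm wide, 55 mm tall, between stand and robot; leave alone. Origin under its middle.
- valve: Loose brass valve with a hand wheel, 104 x 48 mm, 76 mm tall, between stand and robot; leave alone. Origin under its middle.
- pliers: Loose pliers lying flat between stand and robot, 165 x 75 x 14 mm; leave alone. Origin under the middle.
- cutter: Loose red pipe cutter 90 x 24 x 30 mm, between stand and robot; leave alone. Origin under the middle.

How it is judged:
By the outcome, as a careful person would: the job done as asked, in the order asked, and still so for the second after the job is handed in, with the robot touching nothing.
It also fails if it takes over 58 s, if anything falls off the work surface, if the arm or the gripper's body presses on something with over 40 N, if the wrist force passes 120 N, or if a joint passes its speed limit or range.

### The arm

A 6-joint arm with a two-finger parallel gripper is mounted at the origin on the work surface. World frame = base frame: x ahead of the robot, y to its left, z up, the work surface at z = 0. Lengths are in m, angles in rad, forces in N, time in s.
With the tool pointing down it reaches from about 0.25 to 0.775 m from the base axis. Payload 4 kg.
Tool frame: the origin (TCP) lies at the centre of the arm's flange, where the gripper is bolted on; the fingertips stand ahead of it and the grasp point (between the pads) lies 180 mm ahead of it (robot.tcp_to_tips is the z of the fingertips in the tool frame, in m); z points along the fingers, y is the direction in which the jaws open and shut (so a half turn about z gives the same grasp; the last joint's range is limited). The gripper opens to 94 mm and grips with 3 to 60 N. Pads are 16 mm wide; open, the fingers measure 119 mm over their backs; the gripper's body (75 mm by 177 mm) begins 78 mm behind the grasp point.
Start: joints at [-1.287, 0.087, 1.371, -0, 1.684, -0.103], TCP at [0.207, -0.509, 0.405] pointing down, gripper open.
Joint ranges: [-3.1, 3.1], [-0.76, 2.03], [0.27, 2.55], [-1.08, 4.22], [0.17, 2.65], [-2.57, 2.57]. Speed limits (rad/s): [2.79, 2.79, 3.14, 3.14, 3.14, 3.14].

### API

Orientations are given as [roll, pitch, yaw] about the fixed x, y, z axes, in that order (R = Rz(yaw) Ry(pitch) Rx(roll)).
In Python, from bench import robot gives the robot as it stands.
- The arm moves only by the tool move_arm, never from a script. Its argument "increments" is a list that holds one entry, the list of rows, each a list of 7 numbers: the opening, from 0 (shut) to 1 (fully open), then the shift along the tool's x, y, z as a fraction of full scale, then the turn, a rotation vector about the tool's x, y, z as a fraction of full scale. In form: [[[jaw, dx, dy, dz, rx, ry, rz], ...]]. A call has 1 to 8 rows; each row is the pose to reach, as a shift and turn from the pose commanded when the call began, along the tool's axes at that moment; what a row does not reach only later rows make up. Full scale, the value 1, is 0.1 m for a shift and pi/2 rad for a turn. A row lasts 1/12 s, in which the tool goes at most 41.7 mm and 7.16 degrees, less where a joint would pass 70% of its speed; a pose out of reach is approached as far as the arm can. A call with a number of a shift or a turn outside -1 to 1 is refused whole. A call with a gripper value outside its range is refused whole. The fingers move at their own pace and stop on an object; the grip force is fixed at half the most. Time passes only in rows, so rows that repeat a pose let the fingers close. It gives the time, the measured TCP pose, the force and the opening at its end, in the units of the state.
- robot.get_obs(): the state, without advancing time (a new reading comes with each control period).
- robot.snapshot(name): name is "scene" or "top" or "wrist"; returns (picture, depth): 400x640x3 uint8, red, green, blue; 400x640 float32, m along the optical axis (not along the pixel's ray), 0 where there is no reading.
- robot.camera_params(name): a dict with "mtx" (3x3 intrinsics, pixels), "R" (3x3) and "t" (3): a world point X has camera coordinates R X + t. Camera axes: x right, y down, z forward; pixel columns grow to the right and rows downward; lengths in m; the calibration is good to about 2 mm. A picture is of the moment at which its call begins: read the wrist's pose just before it. camera_params takes no time and is no camera call; for the wrist camera it gives the pose at the moment of the call.
- robot.close_job(): hands the job in, once; it reports no verdict.
The state is a dict: "time": time; "joint_positions": joint angles; "qvel": joint speeds; "joint_torque": joint torques, N m; "tool_pos": TCP position; "ee_rot": TCP orientation; "wrist_force": force on the tool from outside, world axes, zero at the start; "wrist_torque": the same for the moment, N m; "width": finger opening in m.
Only numpy, scipy, OpenCV 4.12 (cv2) and the standard library are available. Lean on these libraries where they do the work, as an engineer would, in place of code of your own. Each camera call takes 0.05 s, during which the arm holds its last target.

## Working session

There is one attempt and no reset: what is moved stays moved. The work goes in short steps, Python scripts to look and compute and a tool call to move; the robot and the scene stay as the last step left them, time stands still between calls to the robot, and variables do not carry over. Pictures are saved under pics/ and viewed, and the job is handed in when it is done.

Besides the shell and the picture viewer there is one more tool, called as name(argument=value, ...), one argument or row to a line, values as JSON. move_arm: Moves the arm, as the interface text tells. Its arguments: {"type":"object","properties":{"increments":{"type":"array","items":{"type":"array","items":{"type":"array","items":{"type":"number","minimum":-1,"maximum":1}}}}},"required":["increments"]}

```bash
mkdir -p pics; ls; python3 - <<'E'
from bench import robot
import cv2,numpy as np
print(robot.get_obs(), robot.tcp_to_tips)
for n in ["scene","top"]:
    p,d=robot.snapshot(n); cv2.imwrite(f"pics/{n}0.png",p[:,:,::-1]); np.save(f"{n}0.npy",d)
    c=robot.camera_params(n); print(n,c["mtx"].round(1).tolist(),c["R"].round(3).tolist(),c["t"].round(3).tolist())
E
```

```text
pics
{'time': 0.0, 'joint_positions': array([-1.28711908e+00,  8.79554809e-02,  1.37226327e+00, -1.06587887e-05,
        1.68360811e+00, -1.03088439e-01]), 'qvel': array([-0.00083818,  0.00020364,  0.00032315,  0.00215768,  0.00134735,
        0.00108888]), 'joint_torque': array([ 2.05887574e-05, -3.40175021e+01, -3.02426147e+01,  7.18466006e-02,
        3.30527429e-02, -1.62909409e-04]), 'tool_pos': array([ 0.20742451, -0.50926093,  0.40349886]), 'ee_rot': array([-3.13936922e+00, -2.19375725e-04,  3.86764251e-01]), 'wrist_force': array([ 0.60837096,  0.3074851 , -0.01484219]), 'wrist_torque': array([-0.03257738, -0.0159367 , -0.00608804]), 'width': 0.09394680857556714} 0.1992
scene [[484.7, 0.0, 327.8], [0.0, 484.7, 199.9], [0.0, 0.0, 1.0]] [[0.883, 0.469, 0.001], [0.332, -0.621, -0.71], [-0.332, 0.627, -0.704]] [-0.542, -0.08, 1.189]
top [[415.1, 0.0, 323.6], [0.0, 415.1, 202.0], [0.0, 0.0, 1.0]] [[-0.07, -0.998, -0.006], [-0.968, 0.07, -0.24], [0.24, -0.011, -0.971]] [0.099, 0.576, 0.767]
```

View pics/scene0.png

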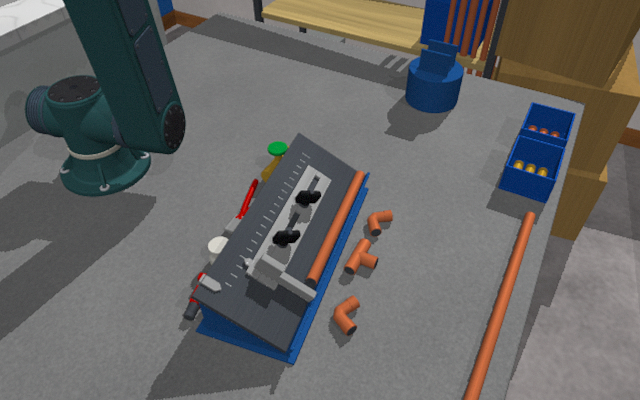

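View pics/top0.png

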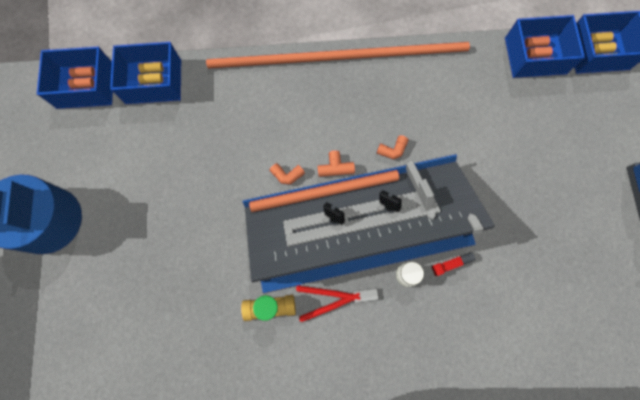

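```bash
cat > h.py <<'E'
import numpy as np,cv2
from bench import robot
from scipy.spatial.transform import Rotation as Ro
def cloud(c,d):
    K=np.asarray(c["mtx"]);v,u=np.mgrid[:d.shape[0],:d.shape[1]]
    P=np.stack([(u-K[0,2])/K[0,0]*d,(v-K[1,2])/K[1,1]*d,d],-1)
    return (P-np.asarray(c["t"]))@np.asarray(c["R"])
def ray(c,u,v):
    K=np.asarray(c["mtx"]);R=np.asarray(c["R"]);o=-R.T@np.asarray(c["t"])
    return o,R.T@np.array([(u-K[0,2])/K[0,0],(v-K[1,2])/K[1,1],1])
E
python3 - <<'E'
from h import *
for n in ["top","scene"]:
    d=np.load(f"{n}0.npy");im=cv2.imread(f"pics/{n}0.png");c=robot.camera_params(n)
    P=cloud(c,d).reshape(-1,3)
    m=(P[:,0]>.3)&(P[:,0]<.75)&(P[:,1]>-.5)&(P[:,1]<.4)&(P[:,2]>.055)&(P[:,2]<.12)&(d.reshape(-1)>0)
    Q=P[m]
    best=0;rng=np.random.default_rng(0)
    for i in range(800):
        a=Q[rng.choice(len(Q),3,False)];nn=np.cross(a[1]-a[0],a[2]-a[0]);
        if np.linalg.norm(nn)<1e-6: continue
        nn/=np.linalg.norm(nn);nn*=np.sign(nn[2]); k=abs((Q-a[0])@nn)<.0025
        if k.sum()>best and .8<nn[2]<.95: best=k.sum();B=(nn,k)
    k=B[1];q=Q[k];ce=q.mean(0);nn=np.linalg.svd(q-ce,full_matrices=False)[2][2];nn*=np.sign(nn[2])
    print(n,len(Q),best,nn,np.degrees(np.arccos(nn[2])),ce, nn@ce)
    yax=np.cross([0,0,1],-nn*[1,1,0]);yax/=np.linalg.norm(yax);print("y?",yax)
im=cv2.imread("pics/top0.png")[140:300,230:510];cv2.imwrite("pics/topz.png",cv2.resize(im,(784,448),interpolation=cv2.INTER_CUBIC))
im=cv2.imread("pics/scene0.png")[130:370,180:400];cv2.imwrite("pics/scz.png",cv2.resize(im,(550,600),interpolation=cv2.INTER_CUBIC))
E
```

```text
top 15542 8846 [0.46231047 0.07121322 0.8838539 ] 27.889190438222307 [ 0.52761154 -0.00937365  0.09210857] 0.32466333034862954
y? [ 0.15224207 -0.98834324  0.        ]
scene 16237 9524 [0.46236428 0.0686939  0.88402512] 27.86820950423127 [ 0.54015988 -0.05904292  0.08881167] 0.32420649630648396
y? [ 0.14695788 -0.98914275  0.        ]
```

View pics/topz.png

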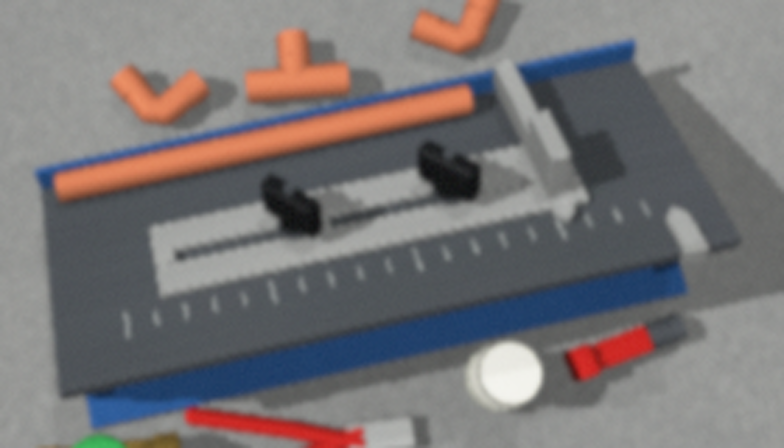

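View pics/scz.png

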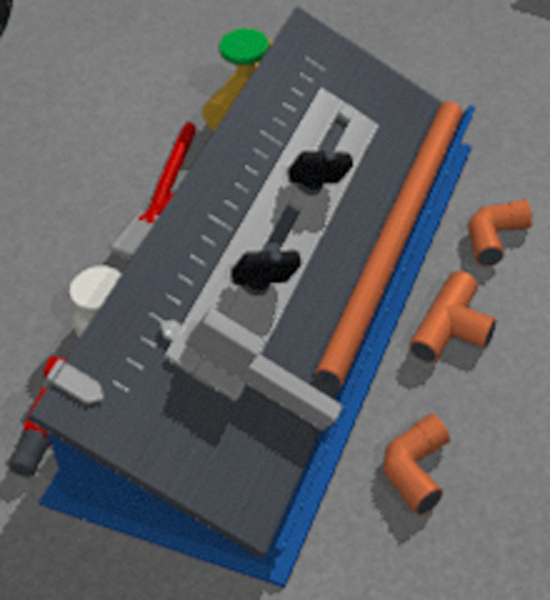

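```bash
cat >> h.py <<'E'
n_=np.array([.4623,.0700,.8839]);n_/=np.linalg.norm(n_);d0=.3245
def setp(n,d):
    global n_,d0,yf,xf,O
    n_=np.array(n)/np.linalg.norm(n);d0=d
    yf=np.cross([0,0,1],-n_*[1,1,0]);yf/=np.linalg.norm(yf);xf=np.cross(yf,n_);O=n_*d0
setp(n_,d0)
F=lambda P:np.array([(np.asarray(P)-O)@xf,(np.asarray(P)-O)@yf,(np.asarray(P)-O)@n_])
def hit(c,u,v,h=0):
    o,r=ray(c,u,v);s=(d0+h-n_@o)/(n_@r);return o+s*r
E
python3 - <<'E'
from h import *
print(xf,yf,n_)
ct=robot.camera_params("top");cs=robot.camera_params("scene")
T=lambda a,b:(a/2.8+230-.32,b/2.8+140-.32);S=lambda a,b:(a/2.5+180-.3,b/2.5+130-.3)
for nm,t,s,h in [("pointer",(572,224),(163,328),6),("mark",(679,210),(103,398),4),("finTopL",(548,113),None,46.5),("finTopR",(566,160),None,46.5),("plateBL",(160,296),(330,90),6),("wnear",(448,172),(265,268),46),("wfar",(292,206),(320,168),46)]:
    for c,p in ((ct,t and T(*t)),(cs,s and S(*s))):
        if p is not None:
            w=hit(c,*p,h/1000);print(nm,w.round(4),(F(w)*1000).round(1))
E
```

```text
[-0.87398184 -0.13233556  0.46759282] [ 0.14971035 -0.9887299   0.        ] [0.462323   0.07000348 0.88394398]
pointer [ 0.5218 -0.1473  0.1126] [-383.9  223.8    6. ]
pointer [ 0.5269 -0.1451  0.1098] [-389.9  222.3    6. ]
mark [ 0.526  -0.2201  0.114 ] [-377.3  296.4    4. ]
mark [ 0.5272 -0.2136  0.1128] [-379.7  290.1    4. ]
finTopL [ 0.5993 -0.14    0.1174] [-450.4  228.1   46.5]
finTopR [ 0.5603 -0.1421  0.1379] [-406.4  224.4   46.5]
plateBL [0.494  0.1331 0.105 ] [-400.3  -57.7    6. ]
plateBL [0.5002 0.1397 0.1012] [-408.3  -63.2    6. ]
wnear [ 0.5593 -0.0645  0.1317] [-418.7  147.5   46. ]
wnear [ 0.5696 -0.0769  0.1273] [-428.1  161.3   46. ]
wfar [0.5437 0.0408 0.1316] [-419.    41.1   46. ]
wfar [0.5537 0.0299 0.1272] [-428.5   53.3   46. ]
```

```bash
cat >> h.py <<'E'
def fw(x,y,z): return O+xf*x+yf*y+n_*z   # m
def toolR(a=0):  # a: turn clockwise seen onto face, rad (about tool z +)
    return np.c_[-xf,yf,-n_]@Ro.from_rotvec([0,0,a]).as_matrix()
def plan(p,R):
    o=robot.get_obs();Rc=Ro.from_euler("xyz",o["ee_rot"]).as_matrix()
    dp=Rc.T@(p-o["tool_pos"]);rv=Ro.from_matrix(Rc.T@R).as_rotvec()
    print("t",round(o["time"],2),"shift",(dp/.1).round(3),"turn",(rv/(np.pi/2)).round(3),"rows",round(np.linalg.norm(dp)/.0417,1),round(np.degrees(np.linalg.norm(rv))/7.16,1))
    print("F of grasp",(F(o["tool_pos"]+Rc[:,2]*.18)*1000).round(1),"q",o["joint_positions"].round(2),"f",o["wrist_force"].round(1),"w",round(o["width"]*1000,1))
E
python3 - <<'E'
from h import *
print(np.linalg.det(toolR()),fw(-.43,.225,.33))
plan(fw(-.43,.225,.18+.16),toolR())
c=robot.camera_params("wrist");o=robot.get_obs()
Rc=Ro.from_euler("xyz",o["ee_rot"]).as_matrix()
print("cam in tool",Rc.T@(-c["R"].T@c["t"]-o["tool_pos"]),(c["R"]@Rc).round(2),c["mtx"])
E
```

```text
1.0000000000000002 [ 0.71208742 -0.11974266  0.37747642]
t 0.1 shift [ 6.189 -1.693  0.178] turn [ 0.035 -0.308  0.148] rows 15.4 4.3
F of grasp [ -9.3 534.2 -66.6] q [-1.29  0.09  1.37  0.    1.68 -0.1 ] f [0.8 1.  0.3] w 94.5
cam in tool [0.08119492 0.00026023 0.0194571 ] [[ 0.    1.    0.  ]
 [-0.96  0.   -0.28]
 [-0.28 -0.    0.96]] [[334.03878838   0.         319.73016394]
 [  0.         334.03878838 201.16057027]
 [  0.           0.           1.        ]]
```

move_arm(
  increments=[
    [[1, 0.3, -0.08, 0, 0, 0, 0], [1, 0.65, -0.18, 0, 0, 0, 0], [1, 1, -0.28, 0, 0, 0, 0]],
  ],
)

```text
time: 0.35
tool_pos: [0.2898, -0.4453, 0.4039]
ee_rot: [-3.14, -0.0, 0.384]
wrist_force: [-0.3, -0.8, -0.5]
width: 0.0939
```

move_arm(
  increments=[
    [[1, 0.35, -0.1, 0, 0, 0, 0], [1, 0.7, -0.19, 0, 0, 0, 0], [1, 1, -0.28, 0, 0, 0, 0]],
  ],
)

```text
time: 0.6
tool_pos: [0.373, -0.3805, 0.4041]
ee_rot: [-3.141, -0.0, 0.387]
wrist_force: [0.1, 0.1, -0.3]
width: 0.0941
```

move_arm(
  increments=[
    [[1, 0.35, -0.1, 0, 0, 0, 0], [1, 0.7, -0.19, 0, 0, 0, 0], [1, 1, -0.28, 0, 0, 0, 0]],
  ],
)

```text
time: 0.85
tool_pos: [0.4551, -0.3168, 0.4041]
ee_rot: [-3.141, 0.0, 0.388]
wrist_force: [0.7, 0.1, -0.3]
width: 0.0942
```

move_arm(
  increments=[
    [[1, 0.35, -0.1, 0, 0, 0, 0], [1, 0.7, -0.19, 0, 0, 0, 0], [1, 1, -0.28, 0, 0, 0, 0]],
  ],
)

```text
time: 1.1
tool_pos: [0.5372, -0.2531, 0.4039]
ee_rot: [-3.141, 0.0, 0.388]
wrist_force: [0.3, 0.1, 0.7]
width: 0.094
```

```bash
python3 - <<'E'
from h import *
plan(fw(-.43,.225,.18+.13),toolR())
E
```

```text
t 1.1 shift [ 2.033 -0.595  0.441] turn [ 0.036 -0.308  0.148] rows 5.2 4.3
F of grasp [-331.2  330.5  104. ] q [-0.54  0.19  1.26  0.    1.69  0.65] f [0.3 0.1 0.7] w 94.0
```

move_arm(
  increments=[
    [[1, 0.25, -0.08, 0, 0.007, -0.06, 0.03], [1, 0.5, -0.15, 0, 0.014, -0.12, 0.06], [1, 0.75, -0.22, 0, 0.021, -0.18, 0.09], [1, 1, -0.3, 0, 0.028, -0.24, 0.12], [1, 1, -0.3, 0, 0.036, -0.308, 0.148]],
  ],
)

```text
time: 1.52
tool_pos: [0.6196, -0.1858, 0.4032]
ee_rot: [3.142, 0.49, 0.153]
wrist_force: [-0.2, 0.3, -0.2]
width: 0.0938
```

```bash
python3 - <<'E'
from h import *
plan(fw(-.43,.225,.18+.13),toolR())
E
```

```text
t 1.52 shift [ 1.017 -0.512 -0.051] turn [0.001 0.002 0.001] rows 2.7 0.0
F of grasp [-327.7  276.7  125.4] q [-0.33  0.46  0.94 -0.27  2.16  0.99] f [-0.2  0.3 -0.2] w 93.8
```

move_arm(
  increments=[
    [[1, 0.25, -0.15, 0, 0, 0, 0], [1, 0.5, -0.3, 0, 0, 0, 0], [1, 0.75, -0.45, -0.03, 0, 0, 0], [1, 0.9, -0.5, -0.05, 0, 0, 0], [1, 0.9, -0.5, -0.05, 0, 0, 0]],
  ],
)

```text
time: 1.93
tool_pos: [0.6924, -0.1253, 0.3626]
ee_rot: [-3.14, 0.49, 0.155]
wrist_force: [0.7, -0.7, -0.7]
width: 0.0939
```

```bash
python3 - <<'E'
from h import *
import pickle
plan(fw(-.43,.225,.18+.13),toolR())
c=robot.camera_params("wrist");p,d=robot.snapshot("wrist")
pickle.dump((c,p,d),open("w1.pkl","wb"));cv2.imwrite("pics/w1.png",p[:,:,::-1])
E
```

```text
t 1.93 shift [ 0.109 -0.025 -0.027] turn [0.    0.002 0.002] rows 0.3 0.0
F of grasp [-418.4  227.6  127.4] q [-0.22  0.62  0.8  -0.21  2.18  1.11] f [ 0.7 -0.7 -0.7] w 93.9
```

View pics/w1.png

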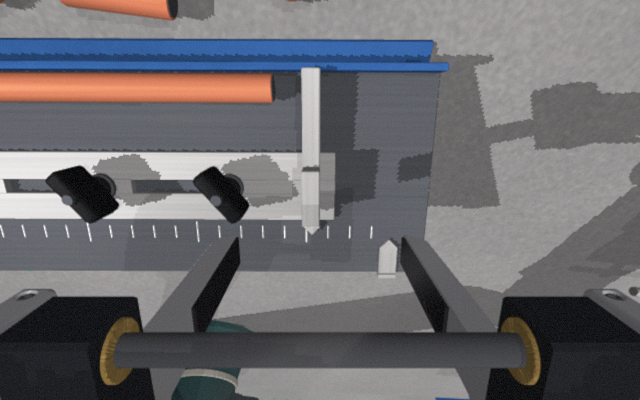

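```bash
python3 - <<'E'
from h import *
import pickle
c,p,d=pickle.load(open("w1.pkl","rb"))
cv2.imwrite("pics/w1z.png",cv2.resize(p[140:285,275:425,::-1],(600,580),interpolation=cv2.INTER_CUBIC))
cv2.imwrite("pics/w1y.png",cv2.resize(p[140:240,30:270,::-1],(792,330),interpolation=cv2.INTER_CUBIC))
P=cloud(c,d)
reg=np.zeros(d.shape,bool);reg[105:145,0:290]=1;reg[90:225,385:425]=1
Q=P[reg&(d>0)];ce=np.median(Q,0)
for _ in range(5):
    nn=np.linalg.svd(Q-Q.mean(0),full_matrices=False)[2][2];nn*=np.sign(nn[2]);r=(Q-Q.mean(0))@nn;Q=Q[abs(r)<2.5*r.std()+1e-4]
print(nn,np.degrees(np.arccos(nn[2])),nn@Q.mean(0),r.std(),len(Q))
for f in [(311,170),(312,200),(311,110)]: print(f,(F(P[f[1],f[0]])*1000).round(1))
E
```

```text
[0.46408202 0.06973141 0.88304326] 27.98832177922256 0.32514358664554877 0.0006809951522622483 16758
(311, 170) [-451.7  221.2   40.8]
(312, 200) [-429.5  222.    44.6]
(311, 110) [-494.9  221.    28. ]
```

View pics/w1z.png

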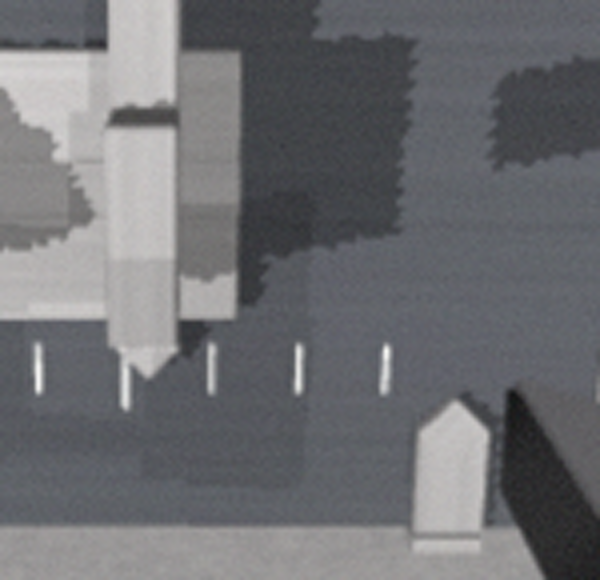

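View pics/w1y.png

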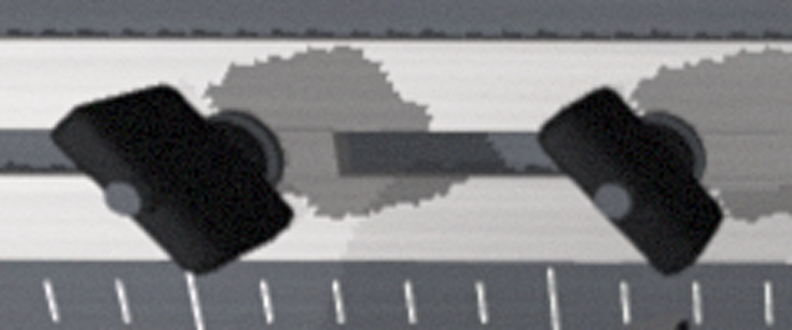

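```bash
echo 'setp([.4641,.0697,.8830],.3251)'>>h.py; python3 - <<'E'
from h import *
import pickle
c,p,d=pickle.load(open("w1.pkl","rb"))
P=cloud(c,d)
for f in [(312,231),(389,248),(389,260),(311,180),(330,215),(62,200),(215,200)]: print(f,(F(P[f[1],f[0]])*1000).round(1))
Z=lambda a,b:(a/4+275-.375,b/4+140-.375);Y=lambda a,b:(a/3.3+30-.35,b/3.3+140-.35)
for nm,q,h in [("ptr",Z(150,378),5),("mark",Z(457,400),4),("markL",Z(417,470),4),("markR",Z(487,470),4),("finTL",Z(107,125),46.5),("finTR",Z(177,125),46.5),("finBL",Z(107,258),46.5),("finBR",Z(178,258),46.5),("plTR",Z(240,50),6),("plBR",Z(236,320),6),
 ("bolt near",Y(613,202),50),("bolt far",Y(122,199),50),
 ("n c1",Y(605,88),46.5),("n c2",Y(542,130),46.5),("n c3",Y(665,273),46.5),("n c4",Y(720,213),46.5),
 ("f c2",Y(55,132),46.5),("f c3",Y(190,270),46.5)]:
    print(nm,(F(hit(c,*q,h/1000))*1000).round(1))
plan(fw(-.43,.225,.18+.13),toolR())
E
```

```text
(312, 231) [-389.1  220.5    7.4]
(389, 248) [-371.4  291.5    3.9]
(389, 260) [-359.5  292.2    4.5]
(311, 180) [-444.6  220.6   45.7]
(330, 215) [-403.5  236.5    4.8]
(62, 200) [-429.    35.1   48.6]
(215, 200) [-430.   149.5   49.9]
ptr [-385.2  220.6    5. ]
mark [-379.7  290.9    4. ]
markL [-362.1  282.7    4. ]
markR [-362.2  299.     4. ]
finTL [-451.6  213.6   46.5]
finTR [-451.7  226.4   46.5]
finBL [-426.1  213.4   46.5]
finBR [-426.2  226.8   46.5]
plTR [-459.8  239.6    6. ]
plBR [-399.6  239.8    6. ]
bolt near [-429.4  149.8   50. ]
bolt far [-429.4   39.6   50. ]
n c1 [-454.6  149.1   46.5]
n c2 [-445.   134.2   46.5]
n c3 [-411.2  159.4   46.5]
n c4 [-425.8  172.9   46.5]
f c2 [-444.    25.1   46.5]
f c3 [-411.3   49.1   46.5]
t 1.98 shift [ 0.137 -0.028 -0.016] turn [0.001 0.001 0.002] rows 0.3 0.0
F of grasp [-416.1  228.   128.5] q [-0.22  0.62  0.8  -0.21  2.18  1.11] f [0.5 0.  0.4] w 93.9
```

```bash
python3 - <<'E'
from h import *
plan(fw(-.43,.2203,.18+.0345),toolR())
E
```

```text
t 1.98 shift [ 0.138 -0.076  0.939] turn [0.001 0.001 0.002] rows 2.3 0.0
F of grasp [-416.1  228.   128.5] q [-0.22  0.62  0.8  -0.21  2.18  1.11] f [0.5 0.  0.4] w 93.9
```

move_arm(
  increments=[
    [[0.45, 0.14, -0.078, 0.0, 0, 0, 0.002], [0.45, 0.14, -0.078, 0.1, 0, 0, 0.002], [0.45, 0.14, -0.078, 0.3, 0, 0, 0.002], [0.45, 0.14, -0.078, 0.45, 0, 0, 0.002], [0.45, 0.14, -0.078, 0.45, 0, 0, 0.002]],
  ],
)

```text
time: 2.4
tool_pos: [0.679, -0.1224, 0.318]
ee_rot: [3.141, 0.492, 0.145]
wrist_force: [1.0, -0.9, -0.4]
width: 0.064
```

```bash
python3 - <<'E'
from h import *
plan(fw(-.43,.2203,.18+.0345),toolR())
p,d=robot.snapshot("wrist");cv2.imwrite("pics/w2.png",p[:,:,::-1])
E
```

```text
t 2.4 shift [ 0.026 -0.016  0.478] turn [-0.001  0.002 -0.002] rows 1.1 0.0
F of grasp [-427.   221.7   82.3] q [-0.22  0.59  0.92 -0.2   2.08  1.15] f [ 1.  -0.9 -0.4] w 64.0
```

View pics/w2.png

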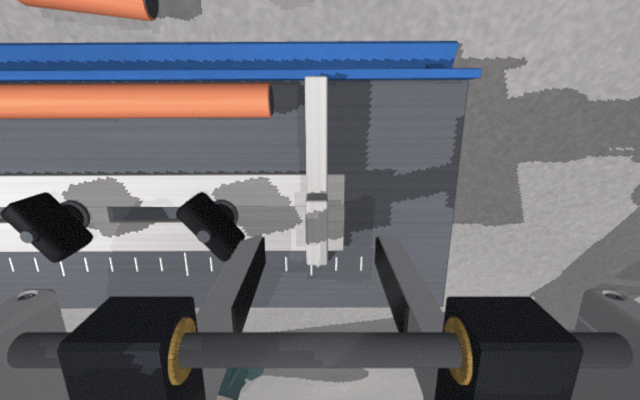

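move_arm(
  increments=[
    [[0.45, 0.026, -0.016, 0.0, 0, 0, 0], [0.45, 0.026, -0.016, 0.0, 0, 0, 0], [0.45, 0.026, -0.016, 0.0, 0, 0, 0], [0.45, 0.026, -0.016, 0.15, 0, 0, 0], [0.45, 0.026, -0.016, 0.3, 0, 0, 0], [0.45, 0.026, -0.016, 0.4, 0, 0, 0], [0.45, 0.026, -0.016, 0.475, 0, 0, 0], [0.45, 0.026, -0.016, 0.475, 0, 0, 0]],
  ],
)

```text
time: 3.12
tool_pos: [0.6605, -0.1227, 0.2764]
ee_rot: [3.139, 0.488, 0.146]
wrist_force: [0.4, -0.3, -0.2]
width: 0.0424
```

```bash
python3 - <<'E'
from h import *
plan(fw(-.43,.2203,.18+.0345),toolR())
E
```

```text
t 3.12 shift [-0.01   0.008  0.024] turn [ 0.    -0.    -0.002] rows 0.1 0.0
F of grasp [-431.1  219.6   36.9] q [-0.23  0.57  1.04 -0.19  1.98  1.16] f [ 0.4 -0.3 -0.2] w 42.4
```

move_arm(
  increments=[
    [[0.0, -0.01, 0.008, 0.0, 0, 0, 0], [0.0, -0.01, 0.008, 0.0, 0, 0, 0], [0.0, -0.01, 0.008, 0.0, 0, 0, 0], [0.0, -0.01, 0.008, 0.0, 0, 0, 0], [0.0, -0.01, 0.008, 0.0, 0, 0, 0], [0.0, -0.01, 0.008, 0.0, 0, 0, 0], [0.0, -0.01, 0.008, 0.0, 0, 0, 0]],
  ],
)

```text
time: 3.7
tool_pos: [0.6604, -0.1234, 0.2787]
ee_rot: [3.139, 0.485, 0.146]
wrist_force: [1.0, 0.7, 2.1]
width: 0.0138
```

```bash
python3 - <<'E'
from h import *
plan(fw(-.43,.2203+.0704,.18+.0345),toolR())
E
```

```text
t 3.7 shift [0.004 0.706 0.045] turn [ 0.001 -0.003 -0.002] rows 1.7 0.0
F of grasp [-430.4  220.3   38.9] q [-0.23  0.57  1.04 -0.19  1.98  1.16] f [1.  0.7 2.1] w 13.8
```

move_arm(
  increments=[
    [[0.0, 0, 0.05, 0.0, 0, 0, 0], [0.0, 0, 0.17, 0.0, 0, 0, 0], [0.0, 0, 0.3, 0.0, 0, 0, 0], [0.0, 0, 0.43, 0.0, 0, 0, 0], [0.0, 0, 0.56, 0.0, 0, 0, 0], [0.0, 0, 0.65, 0.0, 0, 0, 0], [0.0, 0, 0.7, 0.0, 0, 0, 0], [0.0, 0, 0.7, 0.0, 0, 0, 0]],
  ],
)

```text
time: 4.37
tool_pos: [0.6709, -0.195, 0.2788]
ee_rot: [3.136, 0.483, 0.143]
wrist_force: [5.1, -0.5, 3.8]
width: 0.0138
```

```bash
python3 - <<'E'
from h import *
import pickle
plan(fw(-.43,.2203+.0704,.18+.0345),toolR())
c=robot.camera_params("wrist");p,d=robot.snapshot("wrist")
pickle.dump((c,p,d),open("w3.pkl","wb"));cv2.imwrite("pics/w3.png",p[:,:,::-1])
p,d=robot.snapshot("scene");cv2.imwrite("pics/s3.png",cv2.resize(p[220:340,150:310,::-1],(800,600),interpolation=cv2.INTER_CUBIC))
E
```

```text
t 4.37 shift [ 0.005 -0.018  0.044] turn [ 0.002 -0.003 -0.003] rows 0.1 0.1
F of grasp [-430.4  293.    38.9] q [-0.32  0.62  0.96 -0.23  1.99  1.06] f [ 5.1 -0.5  3.8] w 13.8
```

View pics/w3.png

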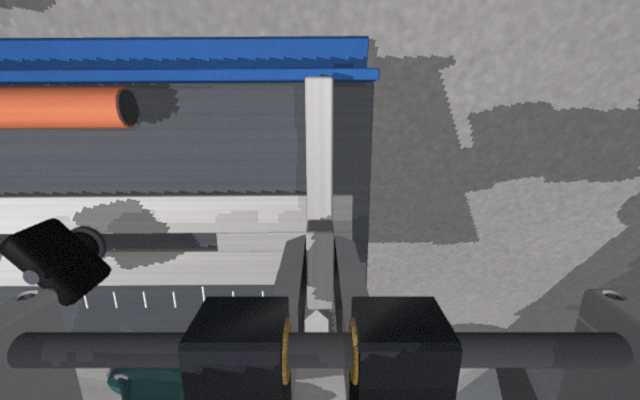

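View pics/s3.png

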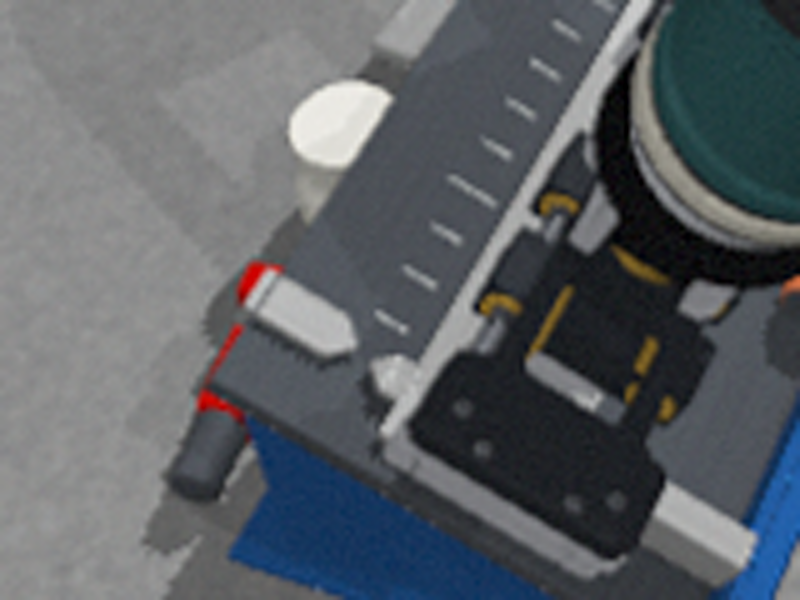

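move_arm(
  increments=[
    [[0.45, 0, 0, 0, 0, 0, 0], [0.45, 0, 0, 0, 0, 0, 0], [0.45, 0, 0, -0.1, 0, 0, 0], [0.45, 0, 0, -0.35, 0, 0, 0], [0.9, 0, 0, -0.7, 0, 0, 0], [0.9, 0, 0, -0.9, 0, 0, 0], [0.9, 0, 0, -0.9, 0, 0, 0], [0.9, 0, 0, -0.9, 0, 0, 0]],
  ],
)

```text
time: 5.13
tool_pos: [0.7121, -0.1865, 0.3576]
ee_rot: [3.138, 0.486, 0.145]
wrist_force: [0.7, -0.1, -0.1]
width: 0.0636
```

```bash
python3 - <<'E'
from h import *
import pickle
plan(fw(-.43,.2203+.0704,.18+.0345),toolR())
c=robot.camera_params("wrist");p,d=robot.snapshot("wrist")
pickle.dump((c,p,d),open("w4.pkl","wb"));cv2.imwrite("pics/w4.png",p[:,:,::-1])
cv2.imwrite("pics/w4z.png",cv2.resize(p[150:300,250:400,::-1],(600,600),interpolation=cv2.INTER_CUBIC))
E
```

```text
t 5.13 shift [0.002 0.003 0.936] turn [ 0.001 -0.002 -0.002] rows 2.2 0.0
F of grasp [-430.1  290.6  128.1] q [-0.29  0.7   0.68 -0.25  2.19  1.03] f [ 0.7 -0.1 -0.1] w 63.6
```

View pics/w4z.png

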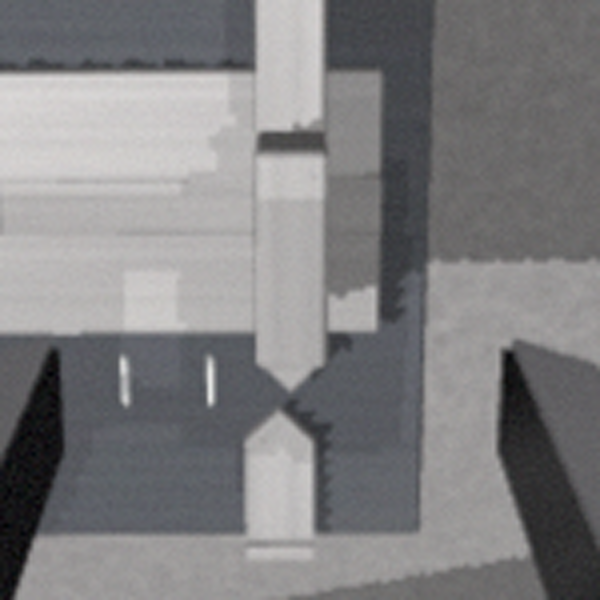

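View pics/w4.png

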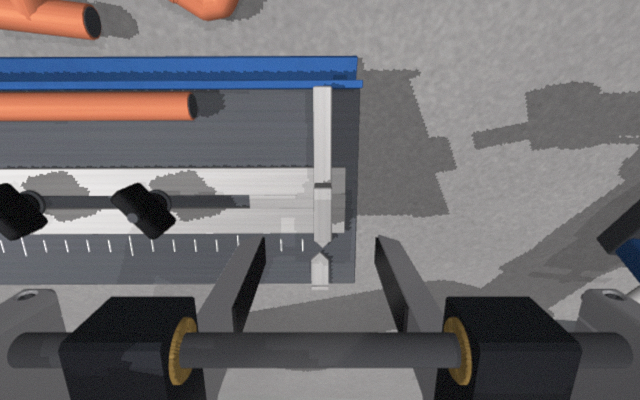

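```bash
python3 - <<'E'
from h import *
import pickle
c,p,d=pickle.load(open("w4.pkl","rb"))
g=cv2.cvtColor(p,cv2.COLOR_RGB2GRAY).astype(float)
print(g[238:262,312:332].astype(int))
Z=lambda a,b:(a/4+250-.375,b/4+150-.375)
for nm,q,h in [("ptr",Z(291,390),6),("mark",Z(281,408),4),("markL",Z(245,485),4),("markR",Z(314,485),4),("ptrL",Z(256,355),20),("finTL",Z(256,150),46.5),("finTR",Z(326,150),46.5),("plTR",Z(382,72),6),("plBR",Z(379,330),6)]:
    print(nm,(F(hit(c,*q,h/1000))*1000).round(1))
E
```

```text
[[ 91  99 164 177 177 176 176 174 173 175 175 174 175 171 171 173 169 172
  149 105]
 [ 88  98 165 177 181 176 174 172 172 174 173 178 176 172 169 167 170 167
  150 107]
 [ 90  99 155 169 173 175 170 170 169 172 173 173 176 174 171 168 168 172
  147 104]
 [ 90  89 116 148 162 168 169 167 170 167 171 170 172 171 172 168 155 146
  127  90]
 [ 92  88  87 104 123 151 167 170 171 174 174 171 172 177 172 156 119  91
   79  86]
 [ 94  91  87  91  99 119 157 176 180 175 178 178 181 174 164 123  77  74
   87  91]
 [ 87  90  91  90  92  90 119 155 174 178 177 178 176 164 132  96  74  85
   87  90]
 [ 91  88  94  87  91  85  94 116 151 172 178 179 159 133 100  92  85  92
   95  90]
 [ 92  89  92  88  91  92  89  96 120 153 172 160 125  97  92  87  93  90
   90  90]
 [ 89  92  87  88  95  91  91  91  91 111 142 121  99  89  91  92  91  90
   89  92]
 [ 90  91  86  92  91  93  89  91  89  91 100  92  87  86  86  94  88  93
   90  91]
 [ 88  91  92  93  89  92  88  88  91  87  84  81  81  89  88  92  90  89
   89  91]
 [ 92  88  89  90  90  89  85  89  88  79  63  59  71  87  93  88  90  92
   85 
[... 495 characters left out ...]
  59  60
   59  56]
 [101 121 143 171 175 172 175 172 178 177 179 179 155 111  81  62  54  55
   59  59]
 [120 150 172 180 172 172 172 176 179 176 179 175 178 152 119  85  66  63
   56  70]
 [150 173 172 166 170 173 175 177 175 179 176 177 175 179 164 123  84  62
   59  77]
 [170 173 174 166 166 177 174 180 176 181 174 179 175 178 176 161 106  63
   60  67]
 [172 172 174 173 176 178 179 184 182 179 176 178 177 178 175 176 116  72
   55  59]]
ptr [-385.6  293.5    6. ]
mark [-380.3  291.2    4. ]
markL [-360.5  282.7    4. ]
markR [-360.5  298.9    4. ]
ptrL [-400.1  285.8   20. ]
finTL [-452.   286.6   46.5]
finTR [-452.   299.7   46.5]
plTR [-459.3  313.     6. ]
plBR [-400.3  313.4    6. ]
```

```bash
python3 - <<'E'
from h import *
import pickle
c,p,d=pickle.load(open("w4.pkl","rb"))
for nm,q,h in [("ptr",(322.15,247.2),6),("mark",(319.05,252),4)]:
    print(nm,(F(hit(c,*q,h/1000))*1000).round(2))
# pointer / mark edge centres per row, half level
g=cv2.cvtColor(p,cv2.COLOR_RGB2GRAY).astype(float)
def cen(r,lev=132,a=308,b=333):
    x=np.arange(a,b);v=g[r,a:b]>lev;i=np.flatnonzero(v);l,rr=x[i[0]],x[i[-1]]
    L=l-(g[r,l]-lev)/(g[r,l]-g[r,l-1]);R_=rr+(g[r,rr]-lev)/(g[r,rr]-g[r,rr+1]);return L,R_
for r in list(range(241,247))+list(range(254,276,2)):
    L,R_=cen(r);h=.006 if r<250 else .004
    print(r,round((L+R_)/2,2),(F((hit(c,(L+R_)/2,r,h)))[1]*1000).round(2))
plan(fw(-.43,.29,.18+.0345),toolR())
E
```

```text
ptr [-385.57  293.29    6.  ]
mark [-379.88  290.43    4.  ]
241 322.12 293.26
242 321.99 293.14
243 322.06 293.21
244 322.18 293.32
245 322.24 293.37
246 322.08 293.22
254 319.11 290.47
256 319.08 290.44
258 319.0 290.36
260 319.16 290.51
262 319.33 290.65
264 319.27 290.59
266 319.36 290.67
268 319.34 290.65
270 319.36 290.66
272 319.36 290.66
274 319.3 290.59
t 5.18 shift [-0.001 -0.003  0.919] turn [ 0.    -0.    -0.002] rows 2.2 0.0
F of grasp [-430.1  290.4  126.4] q [-0.29  0.7   0.68 -0.25  2.19  1.03] f [ 0.4  0.7 -0.1] w 67.7
```

move_arm(
  increments=[
    [[0.45, 0, 0.028, 0.1, 0, 0, 0], [0.45, 0, 0.028, 0.35, 0, 0, 0], [0.45, 0, 0.028, 0.6, 0, 0, 0], [0.45, 0, 0.028, 0.8, 0, 0, 0], [0.45, 0, 0.028, 0.9, 0, 0, 0], [0.3, 0, 0.028, 0.9, 0, 0, 0], [0.3, 0, 0.028, 0.9, 0, 0, 0]],
  ],
)

```text
time: 5.77
tool_pos: [0.6697, -0.1957, 0.2754]
ee_rot: [3.141, 0.491, 0.146]
wrist_force: [-0.0, -0.7, -0.4]
width: 0.0323
```

```bash
python3 - <<'E'
from h import *
plan(fw(-.43,.2932,.18+.036),toolR())
E
```

```text
t 5.77 shift [ 0.001  0.002 -0.007] turn [-0.001  0.002 -0.002] rows 0.0 0.0
F of grasp [-429.4  292.8   35.3] q [-0.32  0.63  0.96 -0.23  1.99  1.06] f [-0.  -0.7 -0.4] w 32.3
```

move_arm(
  increments=[
    [[0, 0, 0.003, 0, 0, 0, 0], [0, 0, 0.003, 0, 0, 0, 0], [0, 0, 0.003, 0, 0, 0, 0], [0, 0, 0.003, 0, 0, 0, 0], [0, 0, 0.003, 0, 0, 0, 0], [0, 0, 0.003, 0, 0, 0, 0]],
  ],
)

```text
time: 6.27
tool_pos: [0.6711, -0.1957, 0.2791]
ee_rot: [3.138, 0.484, 0.146]
wrist_force: [2.1, 1.1, 2.2]
width: 0.0139
```

```bash
python3 - <<'E'
from h import *
plan(fw(-.43,.2905,.18+.036),toolR())
E
```

```text
t 6.27 shift [ 0.005 -0.027  0.032] turn [ 0.001 -0.003 -0.002] rows 0.1 0.0
F of grasp [-430.2  293.5   39.2] q [-0.32  0.62  0.95 -0.23  1.99  1.06] f [2.1 1.1 2.2] w 13.9
```

move_arm(
  increments=[
    [[0, 0, -0.008, 0, 0, 0, 0], [0, 0, -0.016, 0, 0, 0, 0], [0, 0, -0.024, 0, 0, 0, 0], [0, 0, -0.027, 0, 0, 0, 0], [0, 0, -0.027, 0, 0, 0, 0], [0, 0, -0.027, 0, 0, 0, 0], [0, 0, -0.027, 0, 0, 0, 0]],
  ],
)

```text
time: 6.85
tool_pos: [0.6707, -0.1934, 0.279]
ee_rot: [3.137, 0.484, 0.145]
wrist_force: [2.6, -2.0, 5.3]
width: 0.0138
```

```bash
python3 - <<'E'
from h import *
plan(fw(-.43,.2905,.18+.036),toolR())
E
```

```text
t 6.85 shift [ 0.006 -0.004  0.031] turn [ 0.002 -0.003 -0.002] rows 0.1 0.0
F of grasp [-430.2  291.3   39.1] q [-0.32  0.62  0.96 -0.23  1.99  1.06] f [ 2.6 -2.   5.3] w 13.8
```

move_arm(
  increments=[
    [[0, 0, -0.004, 0, 0, 0, 0], [0, 0, -0.008, 0, 0, 0, 0], [0, 0, -0.008, 0, 0, 0, 0], [0, 0, -0.008, 0, 0, 0, 0]],
  ],
)

```text
time: 7.18
tool_pos: [0.6706, -0.1925, 0.279]
ee_rot: [3.137, 0.484, 0.145]
wrist_force: [3.8, -2.4, 5.1]
width: 0.0139
```

```bash
python3 - <<'E'
from h import *
plan(fw(-.43,.2905,.18+.036),toolR())
E
```

```text
t 7.18 shift [0.006 0.005 0.031] turn [ 0.002 -0.003 -0.002] rows 0.1 0.0
F of grasp [-430.2  290.5   39.1] q [-0.32  0.62  0.96 -0.23  1.99  1.06] f [ 3.8 -2.4  5.1] w 13.9
```

move_arm(
  increments=[
    [[0.45, 0, 0, 0, 0, 0, 0], [0.45, 0, 0, 0, 0, 0, 0], [0.45, 0, 0, -0.1, 0, 0, 0], [0.45, 0, 0, -0.35, 0, 0, 0], [0.6, 0, 0, -0.7, 0, 0, 0], [0.6, 0, 0, -0.9, 0, 0, 0], [0.6, 0, 0, -0.9, 0, 0, 0], [0.6, 0, 0, -0.9, 0, 0, 0]],
  ],
)

```text
time: 7.85
tool_pos: [0.7121, -0.1858, 0.3572]
ee_rot: [3.139, 0.486, 0.146]
wrist_force: [-0.3, -0.4, -0.8]
width: 0.0563
```

```bash
cat >> h.py <<'E'
def tips(name,r1,r2,a,b,lev=132):
    import pickle
    c=robot.camera_params("wrist");p,d=robot.snapshot("wrist");pickle.dump((c,p,d),open(name+".pkl","wb"));cv2.imwrite(f"pics/{name}.png",p[:,:,::-1])
    cv2.imwrite(f"pics/{name}z.png",cv2.resize(p[150:300,250:400,::-1],(600,600),interpolation=cv2.INTER_CUBIC))
    g=cv2.cvtColor(p,cv2.COLOR_RGB2GRAY).astype(float)
    for r in range(r1,r2):
        x=np.arange(a,b);i=np.flatnonzero(g[r,a:b]>lev)
        if len(i)<2: print(r,"-");continue
        l,rr=x[i[0]],x[i[-1]]
        L=l-(g[r,l]-lev)/(g[r,l]-g[r,l-1]);R_=rr+(g[r,rr]-lev)/(g[r,rr]-g[r,rr+1])
        print(r,round((L+R_)/2,2),round(R_-L,1),(F((hit(c,(L+R_)/2,r,.005)))[1]*1000).round(2))
E
python3 - <<'E'
from h import *
plan(fw(-.43,.2905,.18+.036),toolR())
tips("w5",238,266,308,333)
E
```

```text
t 7.85 shift [-0.001  0.009  0.919] turn [ 0.001 -0.002 -0.002] rows 2.2 0.0
F of grasp [-430.3  289.8  127.9] q [-0.29  0.7   0.68 -0.25  2.19  1.03] f [-0.3 -0.4 -0.8] w 56.3
238 320.01 17.0 290.42
239 320.0 17.0 290.41
240 319.93 17.0 290.35
241 319.85 16.6 290.27
242 319.84 13.7 290.26
243 320.5 10.3 290.87
244 320.53 8.4 290.89
245 320.35 5.9 290.72
246 320.38 4.1 290.75
247 320.35 1.8 290.72
248 -
249 -
250 -
251 -
252 -
253 -
254 320.08 3.5 290.47
255 320.32 5.8 290.68
256 320.23 8.2 290.6
257 320.23 10.4 290.6
258 320.19 12.7 290.56
259 320.16 14.8 290.53
260 320.13 16.5 290.5
261 320.21 17.2 290.57
262 320.21 17.2 290.58
263 320.16 17.2 290.53
264 320.2 17.3 290.56
265 320.29 17.2 290.64
```

View pics/w5z.png

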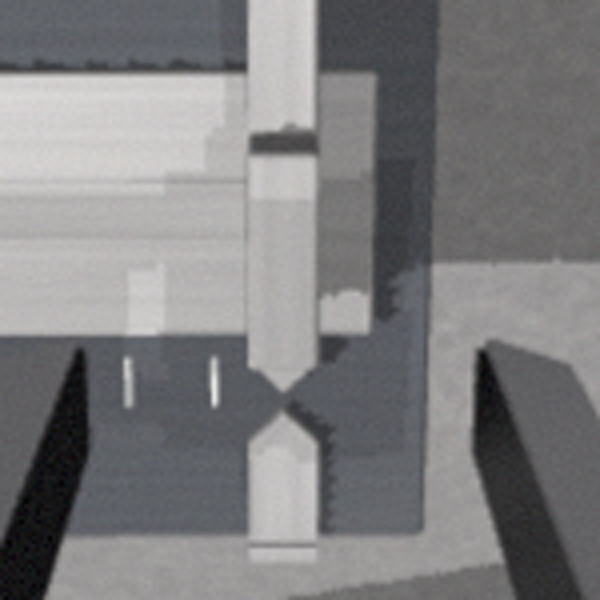

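move_arm(
  increments=[
    [[0.5, 0, -0.15, 0, 0, 0, -0.05], [0.5, 0, -0.4, 0, 0, 0, -0.12], [0.5, 0, -0.7, 0, 0, 0, -0.19], [0.5, 0, -1, 0, 0, 0, -0.26], [0.5, 0, -1, 0, 0, 0, -0.33], [0.5, 0, -1, 0, 0, 0, -0.4], [0.5, 0, -1, 0, 0, 0, -0.42]],
  ],
)

```text
time: 8.48
tool_pos: [0.6964, -0.0863, 0.3543]
ee_rot: [-2.823, 0.381, 0.874]
wrist_force: [-0.2, -0.5, -0.5]
width: 0.047
```

```bash
python3 - <<'E'
from h import *
plan(fw(-.4294,.1498,.18+.12),toolR(-.66))
E
```

```text
t 8.48 shift [ 0.231 -0.314  0.049] turn [-0.001  0.002  0.002] rows 0.9 0.0
F of grasp [-430.   188.8  124.9] q [-0.17  0.62  0.82 -0.18  2.17  0.52] f [-0.2 -0.5 -0.5] w 47.0
```

move_arm(
  increments=[
    [[0.5, 0.12, -0.16, 0, 0, 0, 0], [0.5, 0.231, -0.314, 0.049, 0, 0, 0], [0.5, 0.231, -0.314, 0.049, 0, 0, 0], [0.5, 0.231, -0.314, 0.049, 0, 0, 0]],
  ],
)

```text
time: 8.82
tool_pos: [0.6877, -0.0486, 0.3509]
ee_rot: [-2.826, 0.383, 0.869]
wrist_force: [-0.0, 0.5, 0.0]
width: 0.047
```

```bash
python3 - <<'E'
from h import *
import pickle
plan(fw(-.4294,.1498,.18+.036),toolR(-.66))
c=robot.camera_params("wrist");p,d=robot.snapshot("wrist");pickle.dump((c,p,d),open("w6.pkl","wb"))
cv2.imwrite("pics/w6.png",p[:,:,::-1])
E
```

```text
t 8.82 shift [ 0.004 -0.003  0.845] turn [-0.     0.002 -0.001] rows 2.0 0.0
F of grasp [-429.1  150.4  120.5] q [-0.12  0.59  0.87 -0.15  2.16  0.58] f [-0.   0.5  0. ] w 47.0
```

View pics/w6.png

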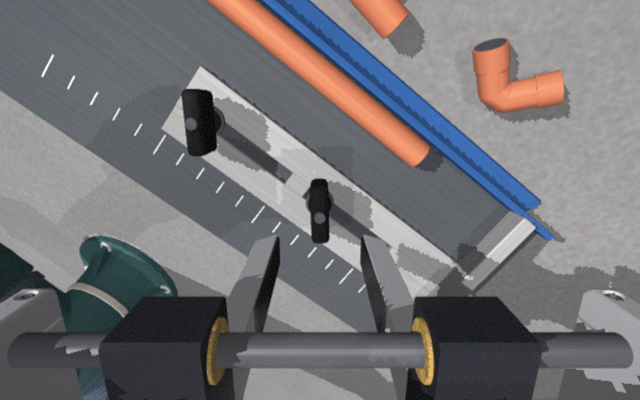

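move_arm(
  increments=[
    [[0.5, 0, 0, 0.15, 0, 0, 0], [0.5, 0, 0, 0.4, 0, 0, 0], [0.5, 0, 0, 0.65, 0, 0, 0], [0.5, 0, 0, 0.8, 0, 0, 0], [0.4, 0, 0, 0.845, 0, 0, 0], [0.3, 0, 0, 0.845, 0, 0, 0]],
  ],
)

```text
time: 9.37
tool_pos: [0.6487, -0.0562, 0.2768]
ee_rot: [-2.827, 0.382, 0.866]
wrist_force: [-0.0, 0.1, 1.0]
width: 0.037
```

```bash
python3 - <<'E'
from h import *
plan(fw(-.4294,.1498,.18+.036),toolR(-.66))
E
```

```text
t 9.37 shift [ 0.014 -0.016  0.005] turn [-0.001  0.001 -0.003] rows 0.1 0.0
F of grasp [-429.   151.9   36.5] q [-0.14  0.53  1.1  -0.15  1.98  0.6 ] f [-0.   0.1  1. ] w 37.0
```

move_arm(
  increments=[
    [[0, 0, 0, 0, 0, 0, 0], [0, 0, 0, 0, 0, 0, 0], [0, 0, 0, 0, 0, 0, 0], [0, 0, 0, 0, 0, 0, 0], [0, 0, 0, 0, 0, 0, 0], [0, 0, 0, 0, 0, 0, 0]],
  ],
)

```text
time: 9.87
tool_pos: [0.6494, -0.0543, 0.2805]
ee_rot: [-2.83, 0.379, 0.867]
wrist_force: [-1.9, 3.4, 5.7]
width: 0.0133
```

```bash
cat >> h.py <<'E'
def ang():
    o=robot.get_obs();Rc=Ro.from_euler("xyz",o["ee_rot"]).as_matrix();M=toolR().T@Rc
    print("tool angle a",round(np.arctan2(M[1,0],M[0,0]),3),"torque about n",round(o["wrist_torque"]@n_,3),"T",o["wrist_torque"].round(2))
E
python3 - <<'E'
from h import *
plan(fw(-.4294,.1498,.18+.036),toolR(-.66));ang()
E
```

```text
t 9.87 shift [0.011 0.004 0.042] turn [ 0.001 -0.001 -0.002] rows 0.1 0.0
F of grasp [-428.8  150.2   40.2] q [-0.14  0.52  1.1  -0.15  1.98  0.6 ] f [-1.9  3.4  5.7] w 13.3
tool angle a -0.658 torque about n -0.051 T [ 0.57  0.7  -0.41]
```

move_arm(
  increments=[
    [[0, 0.012, -0.014, 0, 0, 0, 0.04], [0, 0.012, -0.014, 0, 0, 0, 0.1], [0, 0.012, -0.014, 0, 0, 0, 0.16], [0, 0.012, -0.014, 0, 0, 0, 0.22], [0, 0.012, -0.014, 0, 0, 0, 0.28], [0, 0.012, -0.014, 0, 0, 0, 0.34], [0, 0.012, -0.014, 0, 0, 0, 0.4], [0, 0.012, -0.014, 0, 0, 0, 0.45]],
  ],
)

```text
time: 10.53
tool_pos: [0.649, -0.0531, 0.2806]
ee_rot: [3.111, 0.485, 0.087]
wrist_force: [-2.9, 2.3, 5.9]
width: 0.0139
```

```bash
python3 - <<'E'
from h import *
plan(fw(-.4294,.1498,.18+.040),toolR(.77));ang()
E
```

```text
t 10.53 shift [0.013 0.008 0.002] turn [ 0.    -0.002  0.455] rows 0.0 5.7
F of grasp [-428.5  149.2   40.2] q [-0.14  0.52  1.1  -0.15  1.98  1.31] f [-2.9  2.3  5.9] w 13.9
tool angle a 0.055 torque about n 0.112 T [ 0.31  0.79 -0.1 ]
```

move_arm(
  increments=[
    [[0, 0.005, 0.004, 0, 0, 0, 0.05], [0, 0.005, 0.004, 0, 0, 0, 0.1], [0, 0.005, 0.004, 0, 0, 0, 0.16], [0, 0.005, 0.004, 0, 0, 0, 0.22], [0, 0.005, 0.004, 0, 0, 0, 0.28], [0, 0.005, 0.004, 0, 0, 0, 0.34], [0, 0.005, 0.004, 0, 0, 0, 0.39], [0, 0.005, 0.004, 0, 0, 0, 0.42]],
  ],
)

```text
time: 11.2
tool_pos: [0.6494, -0.0526, 0.2804]
ee_rot: [2.809, 0.362, -0.624]
wrist_force: [-3.2, 4.2, 6.4]
width: 0.0136
```

```bash
python3 - <<'E'
from h import *
plan(fw(-.4294,.1498,.18+.040),toolR(.77));ang()
E
```

```text
t 11.2 shift [0.015 0.005 0.002] turn [-0.001 -0.001  0.037] rows 0.0 0.5
F of grasp [-428.9  148.5   40.2] q [-0.14  0.52  1.1  -0.14  1.98  1.97] f [-3.2  4.2  6.4] w 13.6
tool angle a 0.712 torque about n 0.157 T [ 0.76  0.9  -0.29]
```

move_arm(
  increments=[
    [[0, 0, 0, 0, 0, 0, 0.02], [0, 0, 0, 0, 0, 0, 0.035], [0, 0, 0, 0, 0, 0, 0.035], [0, 0, 0, 0, 0, 0, 0.035]],
  ],
)

```text
time: 11.53
tool_pos: [0.6494, -0.0525, 0.2804]
ee_rot: [2.791, 0.345, -0.676]
wrist_force: [-2.2, 4.3, 6.3]
width: 0.0139
```

```bash
python3 - <<'E'
from h import *
plan(fw(-.4294,.1498,.18+.040),toolR(.77));ang()
E
```

```text
t 11.53 shift [0.016 0.005 0.002] turn [-0.001 -0.001  0.004] rows 0.0 0.1
F of grasp [-428.9  148.3   40.2] q [-0.14  0.52  1.1  -0.14  1.98  2.02] f [-2.2  4.3  6.3] w 13.9
tool angle a 0.763 torque about n 0.192 T [ 0.77  0.97 -0.26]
```

move_arm(
  increments=[
    [[0, 0, 0, 0, 0, 0, 0.02], [0, 0, 0, 0, 0, 0, 0.035], [0, 0, 0, 0, 0, 0, 0.035], [0, 0, 0, 0, 0, 0, 0.035]],
  ],
)

```text
time: 11.87
tool_pos: [0.6494, -0.0525, 0.2803]
ee_rot: [2.773, 0.326, -0.729]
wrist_force: [-3.3, 3.4, 6.5]
width: 0.0143
```

```bash
python3 - <<'E'
from h import *
plan(fw(-.4294,.1498,.18+.040),toolR(.77));ang()
E
```

```text
t 11.87 shift [0.016 0.004 0.002] turn [-0.001 -0.001 -0.03 ] rows 0.0 0.4
F of grasp [-428.9  148.4   40.2] q [-0.14  0.52  1.1  -0.14  1.98  2.08] f [-3.3  3.4  6.5] w 14.3
tool angle a 0.817 torque about n 0.694 T [0.92 0.99 0.23]
```

move_arm(
  increments=[
    [[0.5, 0, 0, 0, 0, 0, 0], [0.5, 0, 0, 0, 0, 0, 0], [0.5, 0, 0, 0, 0, 0, 0], [0.5, 0, 0, -0.1, 0, 0, 0], [0.5, 0, 0, -0.4, 0, 0, 0], [0.5, 0, 0, -0.7, 0, 0, 0], [0.5, 0, 0, -0.9, 0, 0, 0], [0.5, 0, 0, -0.9, 0, 0, 0]],
  ],
)

```text
time: 12.53
tool_pos: [0.6925, -0.0473, 0.3626]
ee_rot: [2.777, 0.315, -0.73]
wrist_force: [0.9, 0.1, 0.7]
width: 0.047
```

```bash
python3 - <<'E'
from h import *
import pickle
plan(fw(-.4294,.0396,.18+.13),toolR(-.65));ang()
c=robot.camera_params("wrist");p,d=robot.snapshot("wrist");pickle.dump((c,p,d),open("w7.pkl","wb"))
cv2.imwrite("pics/w7.png",p[:,:,::-1])
E
```

```text
t 12.53 shift [-0.798 -0.757  0.027] turn [ 0.002 -0.008 -0.937] rows 2.6 11.8
F of grasp [-430.4  150.4  133.2] q [-0.12  0.59  0.83 -0.15  2.17  2.06] f [0.9 0.1 0.7] w 47.0
tool angle a 0.821 torque about n 0.039 T [ 0.12 -0.23  0.  ]
```

View pics/w7.png

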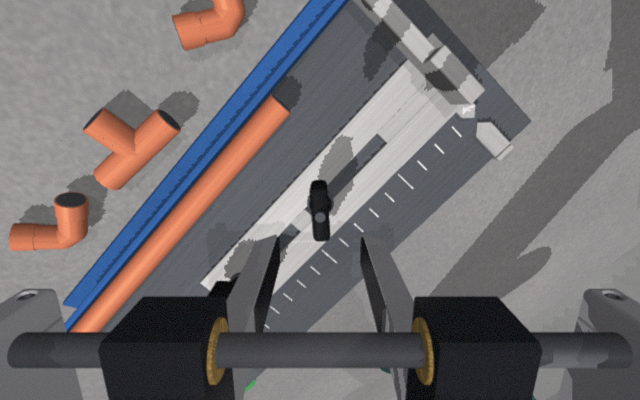

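move_arm(
  increments=[
    [[0.5, -0.1, -0.1, 0, 0, 0, -0.05], [0.5, -0.25, -0.25, 0, 0, 0, -0.12], [0.5, -0.4, -0.4, 0, 0, 0, -0.19], [0.5, -0.55, -0.55, 0, 0, 0, -0.26], [0.5, -0.7, -0.67, 0, 0, 0, -0.33], [0.5, -0.8, -0.757, 0, 0, 0, -0.4], [0.5, -0.8, -0.757, 0.02, 0, -0.004, -0.47], [0.5, -0.8, -0.757, 0.02, 0, -0.004, -0.54]],
  ],
)

```text
time: 13.25
tool_pos: [0.6738, 0.0626, 0.3528]
ee_rot: [-3.122, 0.495, 0.189]
wrist_force: [0.6, -0.8, 0.0]
width: 0.0468
```

```bash
python3 - <<'E'
from h import *
plan(fw(-.4294,.0396,.18+.13),toolR(-.65));ang()
E
```

```text
t 13.25 shift [-0.017  0.013 -0.065] turn [-0.002  0.004 -0.391] rows 0.2 4.9
F of grasp [-429.6   38.1  123.5] q [ 0.02  0.56  0.9  -0.07  2.17  1.38] f [ 0.6 -0.8  0. ] w 46.8
tool angle a -0.035 torque about n 0.025 T [ 0.07 -0.21  0.01]
```

move_arm(
  increments=[
    [[0.5, -0.017, 0.013, 0, 0, 0, -0.06], [0.5, -0.017, 0.013, 0, 0, 0, -0.13], [0.5, -0.017, 0.013, 0, 0, 0, -0.2], [0.5, -0.017, 0.013, 0, 0, 0, -0.27], [0.5, -0.017, 0.013, 0, 0, 0, -0.34], [0.5, -0.017, 0.013, 0, 0, 0.003, -0.391], [0.5, -0.017, 0.013, 0, 0, 0.003, -0.391], [0.5, -0.017, 0.013, 0, 0, 0.003, -0.391]],
  ],
)

```text
time: 13.92
tool_pos: [0.6729, 0.0598, 0.3546]
ee_rot: [-2.831, 0.386, 0.85]
wrist_force: [0.5, -0.5, -0.4]
width: 0.0467
```

```bash
python3 - <<'E'
from h import *
import pickle
plan(fw(-.4294,.0396,.18+.036),toolR(-.65));ang()
c=robot.camera_params("wrist");p,d=robot.snapshot("wrist");pickle.dump((c,p,d),open("w8.pkl","wb"))
cv2.imwrite("pics/w8.png",p[:,:,::-1])
E
```

```text
t 13.92 shift [ 0.01  -0.005  0.885] turn [-0.002 -0.    -0.006] rows 2.1 0.1
F of grasp [-428.7   40.3  124.5] q [ 0.02  0.56  0.91 -0.07  2.17  0.77] f [ 0.5 -0.5 -0.4] w 46.7
tool angle a -0.64 torque about n -0.05 T [-0.02 -0.21 -0.03]
```

View pics/w8.png

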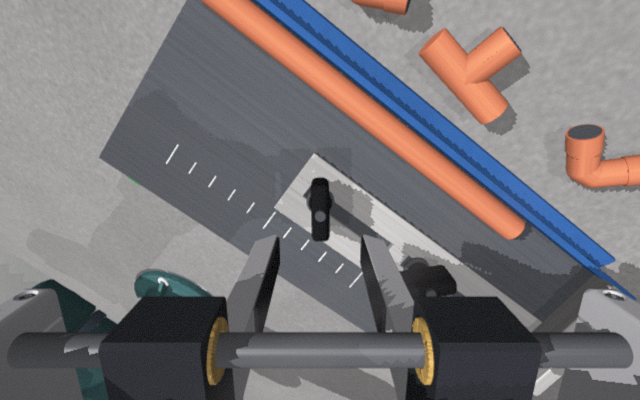

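move_arm(
  increments=[
    [[0.5, 0.005, 0, 0.15, 0, 0, -0.006], [0.5, 0.01, -0.005, 0.4, 0, 0, -0.006], [0.5, 0.01, -0.005, 0.65, 0, 0, -0.006], [0.5, 0.01, -0.005, 0.82, 0, 0, -0.006], [0.4, 0.01, -0.005, 0.885, 0, 0, -0.006], [0.3, 0.01, -0.005, 0.885, 0, 0, -0.006], [0.3, 0.01, -0.005, 0.885, 0, 0, -0.006]],
  ],
)

```text
time: 14.55
tool_pos: [0.6327, 0.0551, 0.2785]
ee_rot: [-2.829, 0.38, 0.86]
wrist_force: [0.3, 0.0, -0.2]
width: 0.0307
```

```bash
python3 - <<'E'
from h import *
plan(fw(-.4294,.0396,.18+.036),toolR(-.65));ang()
E
```

```text
t 14.55 shift [0.002 0.003 0.023] turn [-0.001 -0.002  0.001] rows 0.1 0.0
F of grasp [-429.3   39.    38.3] q [ 0.01  0.49  1.15 -0.07  1.98  0.77] f [ 0.3  0.  -0.2] w 30.7
tool angle a -0.651 torque about n -0.021 T [ 0.05 -0.25 -0.03]
```

move_arm(
  increments=[
    [[0, 0, 0, 0, 0, 0, 0], [0, 0, 0, 0, 0, 0, 0], [0, 0, 0, 0, 0, 0, 0], [0, 0, 0, 0, 0, 0, 0], [0, 0, 0, 0, 0, 0, 0], [0, 0, 0, 0, 0, 0, 0]],
  ],
)

```text
time: 15.05
tool_pos: [0.6332, 0.0551, 0.2796]
ee_rot: [-2.832, 0.378, 0.86]
wrist_force: [4.6, -0.5, 5.1]
width: 0.0138
```

```bash
python3 - <<'E'
from h import *
plan(fw(-.4294,.0396,.18+.036),toolR(-.65));ang()
E
```

```text
t 15.05 shift [0.003 0.003 0.035] turn [ 0.001 -0.003  0.001] rows 0.1 0.0
F of grasp [-429.9   39.2   39.5] q [ 0.01  0.49  1.15 -0.07  1.98  0.77] f [ 4.6 -0.5  5.1] w 13.8
tool angle a -0.652 torque about n 0.051 T [-0.08 -0.49  0.14]
```

move_arm(
  increments=[
    [[0, 0, 0, 0, 0, 0, 0.04], [0, 0, 0, 0, 0, 0, 0.1], [0, 0, 0, 0, 0, 0, 0.16], [0, 0, 0, 0, 0, 0, 0.22], [0, 0, 0, 0, 0, 0, 0.28], [0, 0, 0, 0, 0, 0, 0.34], [0, 0, 0, 0, 0, 0, 0.4], [0, 0, 0, 0, 0, 0, 0.45]],
  ],
)

```text
time: 15.72
tool_pos: [0.6332, 0.0551, 0.2796]
ee_rot: [3.112, 0.483, 0.082]
wrist_force: [4.2, -0.4, 3.8]
width: 0.0139
```

move_arm(
  increments=[
    [[0, 0, 0, 0, 0, 0, 0.05], [0, 0, 0, 0, 0, 0, 0.1], [0, 0, 0, 0, 0, 0, 0.16], [0, 0, 0, 0, 0, 0, 0.22], [0, 0, 0, 0, 0, 0, 0.28], [0, 0, 0, 0, 0, 0, 0.34], [0, 0, 0, 0, 0, 0, 0.39], [0, 0, 0, 0, 0, 0, 0.43]],
  ],
)

```text
time: 16.38
tool_pos: [0.6332, 0.0551, 0.2796]
ee_rot: [2.804, 0.353, -0.646]
wrist_force: [3.5, 0.1, 4.9]
width: 0.0137
```

```bash
python3 - <<'E'
from h import *
plan(fw(-.4294,.0396,.18+.036),toolR(.82));ang()
E
```

```text
t 16.38 shift [ 0.004 -0.003  0.035] turn [-0.003 -0.002  0.055] rows 0.1 0.7
F of grasp [-429.8   39.3   39.5] q [ 0.01  0.49  1.15 -0.07  1.98  2.16] f [3.5 0.1 4.9] w 13.7
tool angle a 0.734 torque about n 0.171 T [-0.13 -0.43  0.3 ]
```

move_arm(
  increments=[
    [[0, 0, 0, 0, 0, 0, 0.02], [0, 0, 0, 0, 0, 0, 0.04], [0, 0, 0, 0, 0, 0, 0.055], [0, 0, 0, 0, 0, 0, 0.055], [0, 0, 0, 0, 0, 0, 0.055]],
  ],
)

```text
time: 16.8
tool_pos: [0.6332, 0.0551, 0.2795]
ee_rot: [2.777, 0.325, -0.728]
wrist_force: [6.0, -1.9, 5.4]
width: 0.0142
```

```bash
python3 - <<'E'
from h import *
plan(fw(-.4294,.0396,.18+.036),toolR(.82));ang()
E
```

```text
t 16.8 shift [ 0.004 -0.003  0.034] turn [-0.003 -0.001  0.003] rows 0.1 0.1
F of grasp [-429.8   39.3   39.4] q [ 0.01  0.49  1.15 -0.07  1.98  2.24] f [ 6.  -1.9  5.4] w 14.2
tool angle a 0.816 torque about n 0.815 T [ 0.04 -0.49  0.94]
```

Torque jumped to 0.8 Nm, so the nut is on its hard stop. Next I release and raise.

move_arm(
  increments=[
    [[0.5, 0, 0, 0, 0, 0, 0], [0.5, 0, 0, 0, 0, 0, 0], [0.5, 0, 0, 0, 0, 0, 0], [0.5, 0, 0, -0.1, 0, 0, 0], [0.5, 0, 0, -0.4, 0, 0, 0], [0.5, 0, 0, -0.7, 0, 0, 0], [0.5, 0, 0, -0.9, 0, 0, 0], [0.5, 0, 0, -0.9, 0, 0, 0]],
  ],
)

```text
time: 17.47
tool_pos: [0.6753, 0.0614, 0.3614]
ee_rot: [2.779, 0.323, -0.728]
wrist_force: [0.4, -1.3, 1.2]
width: 0.0468
```

```bash
python3 - <<'E'
from h import *
plan(fw(-.43,.22,.18+.13),toolR(0));ang()
E
```

```text
t 17.47 shift [1.329 1.221 0.014] turn [-0.003 -0.004 -0.52 ] rows 4.3 6.5
F of grasp [-429.5   39.2  131.7] q [ 0.02  0.56  0.89 -0.07  2.17  2.23] f [ 0.4 -1.3  1.2] w 46.8
tool angle a 0.817 torque about n 0.016 T [ 0.1  -0.2  -0.02]
```

move_arm(
  increments=[
    [[0.6, 0.15, 0.14, 0, 0, 0, -0.07], [0.6, 0.35, 0.32, 0, 0, 0, -0.14], [0.6, 0.55, 0.5, 0, 0, 0, -0.21], [0.6, 0.75, 0.7, 0, 0, 0, -0.28], [0.6, 0.95, 0.88, 0, 0, 0, -0.35], [0.6, 1, 0.92, 0, 0, 0, -0.42], [0.6, 1, 0.92, 0, 0, 0, -0.49], [0.6, 1, 0.92, 0, 0, 0, -0.52]],
  ],
)

```text
time: 18.13
tool_pos: [0.6951, -0.0742, 0.3538]
ee_rot: [-3.135, 0.492, 0.153]
wrist_force: [0.6, -0.5, -1.2]
width: 0.0559
```

```bash
python3 - <<'E'
from h import *
plan(fw(-.43,.29,.18+.13),toolR(0));ang()
tips("w9",0,0,0,1)
E
```

```text
t 18.13 shift [-0.016  1.133 -0.058] turn [-0.003  0.002  0.002] rows 2.7 0.1
F of grasp [-430.6  175.8  124.7] q [-0.16  0.61  0.83 -0.17  2.17  1.2 ] f [ 0.6 -0.5 -1.2] w 55.9
tool angle a -0.004 torque about n -0.031 T [ 0.01 -0.21 -0.02]
```

View pics/w9.png

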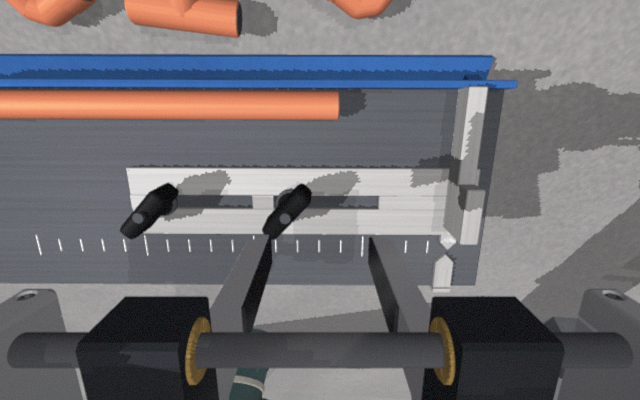

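move_arm(
  increments=[
    [[0.6, 0, 0.15, 0, 0, 0, 0], [0.6, 0, 0.4, 0, 0, 0, 0], [0.6, 0, 0.7, -0.03, 0, 0, 0], [0.6, -0.02, 1, -0.05, 0, 0, 0], [0.6, -0.02, 1, -0.05, 0, 0, 0], [0.6, -0.02, 1, -0.05, 0, 0, 0]],
  ],
)

```text
time: 18.68
tool_pos: [0.7105, -0.1745, 0.3603]
ee_rot: [-3.139, 0.489, 0.145]
wrist_force: [0.4, 0.5, 0.4]
width: 0.0565
```

```bash
python3 - <<'E'
from h import *
import pickle
plan(fw(-.43,.29,.18+.13),toolR(0))
tips("w10",238,266,318,352)
c,p,d=pickle.load(open("w9.pkl","rb"))
cv2.imwrite("pics/w9y.png",cv2.resize(p[170:250,110:330,::-1],(792,288),interpolation=cv2.INTER_CUBIC))
E
```

```text
t 18.68 shift [0.015 0.12  0.006] turn [-0.003  0.    -0.002] rows 0.3 0.0
F of grasp [-428.4  277.2  130.7] q [-0.28  0.69  0.69 -0.24  2.2   1.05] f [0.4 0.5 0.4] w 56.5
238 330.05 22.5 286.38
239 329.36 21.3 285.75
240 328.89 20.5 285.33
241 328.47 19.6 284.94
242 327.91 18.4 284.43
243 327.34 17.3 283.91
244 -
245 -
246 -
247 -
248 -
249 -
250 334.18 3.1 290.3
251 334.18 5.0 290.3
252 334.18 7.2 290.31
253 334.36 9.7 290.49
254 334.33 11.8 290.48
255 334.38 13.8 290.53
256 334.34 15.7 290.5
257 334.38 16.6 290.55
258 334.33 16.9 290.51
259 334.32 17.0 290.51
260 334.32 16.9 290.52
261 334.31 16.8 290.52
262 334.31 16.9 290.53
263 334.37 17.0 290.6
264 334.35 17.3 290.59
265 334.35 17.2 290.6
```

View pics/w10z.png

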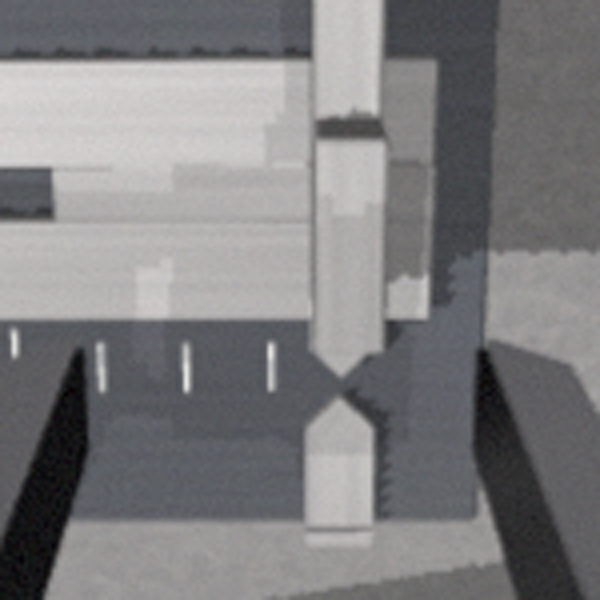

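View pics/w9y.png

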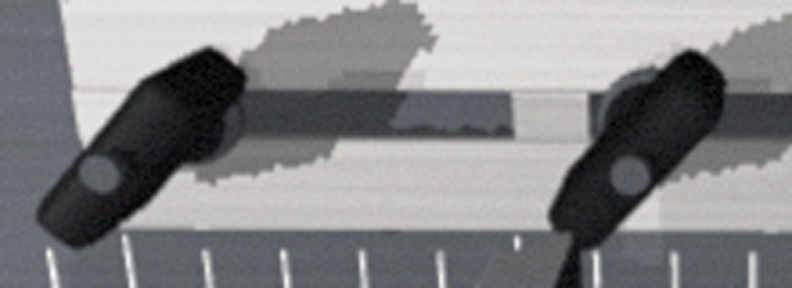

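```bash
python3 - <<'E'
from h import *
import pickle
c,p,d=pickle.load(open("w10.pkl","rb"))
g=cv2.cvtColor(p,cv2.COLOR_RGB2GRAY).astype(float);a,b,lev=323,350,132
for r in list(range(239,246))+[250,252,254,260]:
    x=np.arange(a,b);i=np.flatnonzero(g[r,a:b]>lev)
    if len(i)<2: continue
    l,rr=x[i[0]],x[i[-1]];L=l-(g[r,l]-lev)/(g[r,l]-g[r,l-1]);R_=rr+(g[r,rr]-lev)/(g[r,rr]-g[r,rr+1])
    print(r,round(R_-L,1),(F(hit(c,(L+R_)/2,r,.006 if r<248 else .004))[1]*1000).round(2))
c,p,d=pickle.load(open("w9.pkl","rb"))
Y=lambda a,b:(a/3.6+110-.36,b/3.6+170-.36)
for q in [((78,247),(185,140)),((600,245),(723,100)),((550,215),(690,52))]:
    A,B=[F(hit(c,*Y(*k),.0465)) for k in q];v=A-B;print("wing angle",round(.75-np.arctan2(v[1],v[0]),3),np.linalg.norm(v).round(4))
for q in [(100,173),(630,175)]: print((F(hit(c,*Y(*q),.05))*1000).round(1))
E
```

```text
239 10.6 290.67
240 8.7 290.71
241 6.9 290.77
242 4.6 290.75
243 2.4 290.76
250 3.1 290.34
252 7.2 290.35
254 11.8 290.52
260 16.9 290.57
wing angle 1.573 0.0356
wing angle 1.435 0.0417
wing angle 1.451 0.0466
[-429.6   39.8   50. ]
[-429.8  149.7   50. ]
```

```bash
python3 - <<'E'
from h import *
import pickle
for f in ["w1","w6","w7","w8","w9"]:
    c,p,d=pickle.load(open(f+".pkl","rb"));P=cloud(c,d).reshape(-1,3)
    g=p.max(2).reshape(-1)
    X=np.stack([(P-O)@xf,(P-O)@yf,(P-O)@n_],-1)*1000
    for nm,y in (("near",149.7),("far",39.7)):
        k=(d.reshape(-1)>0)&(g<60)&(np.hypot(X[:,0]+429.5,X[:,1]-y)<27)&(X[:,2]>41)&(X[:,2]<50)
        if k.sum()<60: continue
        q=X[k][:,:2].astype(np.float32);(cc,(w,h),a)=cv2.minAreaRect(q);v=np.linalg.svd(q-q.mean(0),full_matrices=False)[2][0];v*=np.sign(v[0])
        print(f,nm,k.sum(),"angle",round(.75-np.arctan2(v[1],v[0]),3),cc,round(w),round(h),round(a))
E
```

```text
w1 near 916 angle 0.057 (-430.0235900878906, 150.52259826660156) 45 13 40
w1 far 1027 angle 0.093 (-429.66925048828125, 41.2860107421875) 44 14 39
w6 near 894 angle 0.053 (-430.568603515625, 149.12767028808594) 44 14 41
w6 far 1152 angle 0.089 (-430.2570495605469, 40.22067642211914) 44 13 38
w7 near 813 angle 1.486 (-430.34991455078125, 150.00772094726562) 14 44 47
w8 near 654 angle 1.57 (-432.30523681640625, 150.68408203125) 13 38 47
w8 far 856 angle 0.086 (-429.936767578125, 38.58373260498047) 44 13 37
w9 near 868 angle 1.511 (-430.4382019042969, 149.98483276367188) 14 44 46
w9 far 897 angle 1.494 (-430.00506591796875, 40.664207458496094) 14 45 47
```

```bash
python3 - <<'E'
from bench import robot
p,d=robot.snapshot("top");import cv2;cv2.imwrite("pics/topend.png",p[:,:,::-1])
print(robot.close_job(),robot.get_obs()["time"])
E
```

```text
the job is handed in; nothing more can be done
the job is handed in; nothing more can be done
```

View pics/topend.png

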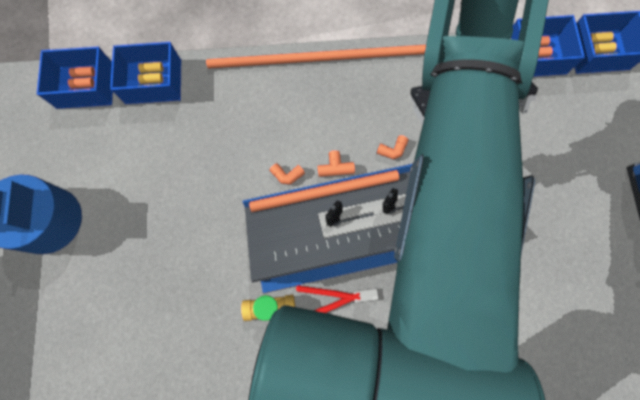

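The bracket is on the mark, both wing nuts are fully tight, and I handed the job in at about 18.8 s.

- **Bracket:** the first slide of about 73 mm overshot the mark by about 2.7 mm. I gripped the fin again and slid it back while both nuts were still loose. After tightening, the last wrist image puts the pointer tip within about 0.2 to 0.4 mm of the mark tip.
- **Wing nuts:** I turned each one clockwise until the torque jumped from about 0.15–0.2 to 0.7–0.8 Nm, which I took as the hard stop. Depth measurements gave 1.51 rad for the near nut and 1.49 rad for the far nut, against 1.5 for fully tight. Two cruder readings disagreed by up to about 0.07 rad: hand-picked image corners (1.44–1.57), and a partly hidden view of the near nut (1.57).
- **Surroundings:** the arm finished open and clear, about 130 mm above the face. In the last top view the elbows, tee, valve and pliers look unmoved. The arm hid the jar and cutter there, so I couldn't check those two at the end; the arm never went near them.

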